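# Set the strip cutter to its third width and start it

### The job

Set the paper-strip cutter to its third width: with the fingertips, gently push the lever on its cover along its slot from the parked end, click by click, and stop in the third click, without gripping the lever and without running past that notch. Then press the start button at the far end of the slot fully down and let it come up again. Leave the glue bottle, the pencil pot and the tape roll undisturbed.

Things in the scene. Friction and masses are not known exactly. Their poses are not given: they have to be found in the camera images.
- strip_cutter: White box-shaped paper-strip cutter, fixed, 240 (x) by 340 (y) by 90 mm high with a flat cover. Origin: centre of its underside; z up; +y runs from the slot's parked end towards the start button. Feed tray: 135 mm beyond its +x side, up to 91 mm high. Lever and button lie on the line x = -40 mm; there the cover has a black slot with a pair of black index lines at each of 5 notches, 18 mm apart.
- width_lever (a joint): Lever's travel in m, growing along the cutter's +y. 0 = parked stop (y = -100 mm), 0.117 = far stop. It starts within 0 to 0.018, where it slides freely (0.8 N). Notches (clicks): 0.040, 0.058, third 0.076, 0.094, 0.112. Crests midway (0.031, 0.049, 0.067, 0.085, 0.103) take about 6 N; 2 mm past a crest a sprung ball snaps the lever ahead of the finger into the next notch, within 1 mm.
- lever_knob (a point): Centre of the lever's black block-shaped knob: 24 mm along the cutter's x, 18 mm along y, 26 mm high. The point is 31 mm above the cover (121 mm above the table). A round cap 16 mm wide adds 4 mm on top; below the knob is a thin steel stalk down to the cover. Moves with the lever. Fingers pressing its two halves (towards -y and +y) at once count as gripping.
- start_button (a joint): How far the start button is pressed, in m: 0 is up, 0.006 fully down. It is sprung: begins to move at about 1.5 N, needs 5 N to be fully down, and comes up by itself when let go.
- start_button_top (a point): Centre of the top face of the round grey start button, 30 mm across, in a black collar 46 mm across and 12 mm high; 215 mm along +y from the lever's parked place. When up its top is 22 mm above the cover (112 mm above the table).
- glue_bottle: Bystander: yellow glue bottle with orange nozzle, 62 mm across, 142 mm high, standing on the table at one end (left or right) of the cutter. Origin: centre of its underside.
- pencil_pot: Bystander: open steel pot of pencils, 76 mm across, rim 85 mm and pencils about 140 mm high, standing on the table at the other end of the cutter. Origin: centre of its underside.
- tape_roll: Bystander: roll of clear tape lying flat on the rear (+x) part of the cutter's cover, 72 mm across, 18 mm high, with a 52 mm hole. Origin: centre of its underside.

How it is judged:
By the outcome, as a careful person would: the job done as asked, in the order asked, and still so for the second after the job is handed in, with the robot touching nothing.
It also fails if it takes over 56 s, if anything falls off the work surface, if the arm or the gripper's body presses on something with over 40 N, if the wrist force passes 120 N, or if a joint passes its speed limit or range.

### The arm

A 6-joint arm with a two-finger parallel gripper is mounted at the origin on the work surface. World frame = base frame: x ahead of the robot, y to its left, z up, the work surface at z = 0. Lengths are in m, angles in rad, forces in N, time in s.
With the tool pointing down it reaches from about 0.3 to 0.875 m from the base axis. Payload 6.4 kg.
Tool frame: the origin (TCP) lies midway between the tips of the shut fingers; the grasp point (between the pads) lies 19 mm behind it; z points along the fingers, x is the direction in which the jaws open and shut, and the axes are right-handed (so a half turn about z gives the same grasp; the last joint's range is limited). The gripper opens to 88 mm and grips with 3 to 60 N. Pads are 18 mm wide; open, the fingers measure 123 mm over their backs; the gripper's body (75 mm by 187 mm) begins 45 mm behind the grasp point.
Start: joints at [-1.457, 0.181, 1.607, -0, 1.354, -0.206], TCP at [0.181, -0.546, 0.239] pointing down, gripper open.
Joint ranges: [-2.99, 2.99], [-0.89, 2.07], [0.3, 2.58], [-1.14, 4.28], [0, 2.63], [-3.12, 3.12]. Speed limits (rad/s): [2.57, 2.57, 3.01, 3.14, 3.14, 3.14].

### API

Orientations are given as a unit quaternion [w, x, y, z].
In Python, from workcell import arm gives the robot as it stands.
- The arm moves only by the shell command python3 -m pendant 'ROWS' [FORCE]. ROWS is JSON, a list of rows, each an object with "travel": the shift along the tool's x, y, z each as a share of 5 cm, from -1 to 1, a list of three; "delta_rot": the turn, a rotation vector about the tool's x, y, z each as a share of 180 degrees, from -1 to 1, a list of three; "jaw": the finger opening in mm, from 0 to 88.1. In form: [{"travel": [x, y, z], "delta_rot": [ax, ay, az], "jaw": jaw}, ...]. A call has exactly 10 rows; each row shifts and turns the commanded pose from where the row before left it, along the tool's axes as they then stand; what a row does not reach is not made up. A row lasts 1/10 s, in which the tool goes at most 50 mm and 8.59 degrees, less where a joint would pass 70% of its speed; a pose out of reach is approached as far as the arm can. A call with a number of a shift or a turn outside -1 to 1 is refused whole. A call with a gripper value outside its range is refused whole. The fingers move at their own pace and stop on an object; FORCE is the grip in N (left out, the last holds). Time passes only in rows, so rows that do not move let the fingers close, or fill a call up. It gives the time, the measured TCP pose, the force and the opening at its end, in the units of the state.
- arm.get_obs(): the state, without advancing time (a new reading comes with each control period).
- arm.capture(name): name is "side" or "top"; returns (picture, depth): 384x512x3 uint8, red, green, blue; 384x512 float32, m along the optical axis (not along the pixel's ray), 0 where there is no reading.
- arm.camera_model(name): a dict with "fx", "fy", "cx", "cy" (pixels), "pose" (4x4, takes a point from camera to world coordinates). Camera axes: x right, y up, looking along -z (the intrinsics and any distortion apply to the point x, -y, -z); pixel columns grow to the right and rows downward; lengths in m; the calibration is good to about 2 mm. A picture is of the moment at which its call begins. camera_model takes no time and is no camera call.
- arm.hand_in(): hands the job in, once; it reports no verdict.
The state is a dict: "clock": time; "qpos": joint angles; "joint_velocities": joint speeds; "joint_efforts": joint torques, N m; "ee_pos": TCP position; "eef_rot": TCP orientation; "wrist_force": force on the tool from outside, world axes, zero at the start; "moment": the same for the moment, N m; "finger_gap": finger opening in m.
Only numpy, scipy, OpenCV 4.12 (cv2) and the standard library are available. Lean on these libraries where they do the work, as an engineer would, in place of code of your own. Each camera call takes 0.05 s, during which the arm holds its last target.

## Working session

There is one attempt and no reset: what is moved stays moved. The work goes in short steps, Python scripts to look and compute and a shell command to move; the robot and the scene stay as the last step left them, time stands still between calls to the robot, and variables do not carry over. Pictures are saved under pics/ and viewed, and the job is handed in when it is done.

```bash
mkdir -p pics; ls; python3 - <<'E'
from workcell import arm
import cv2,numpy as np
o=arm.get_obs()
for k,v in o.items(): print(k,np.round(v,4))
for n in("top","side"):
    p,d=arm.capture(n); cv2.imwrite(f"pics/{n}0.png",p[:,:,::-1]); np.save(f"pics/{n}0.npy",d)
    m=arm.camera_model(n); print(n,m)
E
```

```text
pics
clock 0.0
qpos [-1.4573  0.1816  1.608   0.      1.3538 -0.2063]
joint_velocities [-0.0006  0.0009  0.0003 -0.0007  0.0009  0.0014]
joint_efforts [ 1.40000e-03 -4.33869e+01 -3.41840e+01  7.03000e-02  3.88000e-02
 -1.00000e-04]
ee_pos [ 0.1807 -0.5453  0.2378]
eef_rot [-6.000e-04  8.107e-01 -5.855e-01 -6.000e-04]
wrist_force [ 0.1042 -0.6585  0.2947]
moment [-0.053  -0.0156  0.0626]
finger_gap 0.0882
top {'fx': 488.852150454838, 'fy': 488.852150454838, 'cx': 248.21611998524082, 'cy': 186.98324154199193, 'pose': array([[ 0.04757008,  0.97881938, -0.19912237,  0.38502095],
       [-0.99886334,  0.04721741, -0.00652207,  0.02401365],
       [ 0.00301811,  0.19920629,  0.97995293,  1.1487246 ],
       [ 0.        ,  0.        ,  0.        ,  1.        ]])}
side {'fx': 462.6400485802452, 'fy': 462.6400485802452, 'cx': 264.58938558078836, 'cy': 192.810359242825, 'pose': array([[-6.77883576e-01,  4.60097247e-01, -5.73397228e-01,
        -1.61388736e-01],
       [-7.35168944e-01, -4.24981256e-01,  5.28126459e-01,
         7.22065562e-01],
       [-6.93544437e-04,  7.79552087e-01,  6.26337020e-01,
         9.11720051e-01],
       [ 0.00000000e+00,  0.00000000e+00,  0.00000000e+00,
         1.00000000e+00]])}
```

View pics/top0.png

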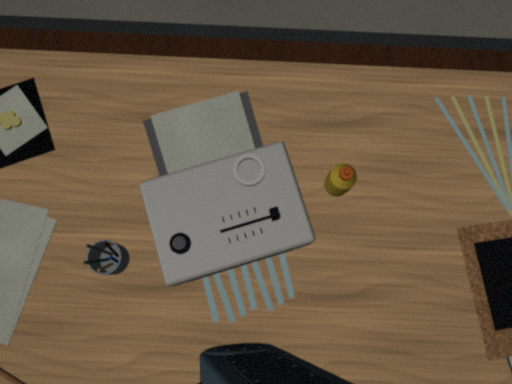

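View pics/side0.png

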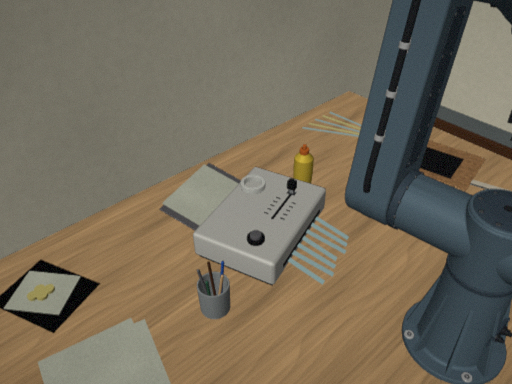

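Top view: the knob is at about (276,214), the button at (180,243), the tape at (249,170), the glue at (341,179) and the pot at (107,258). The slot runs to image-left. Next I measure positions.

```bash
cat > h.py <<'E'
import numpy as np,cv2
from workcell import arm
def cloud(n,d):
    m=arm.camera_model(n); v,u=np.mgrid[:384,:512]
    c=np.stack([(u-m['cx'])/m['fx']*d,-(v-m['cy'])/m['fy']*d,-d],-1)
    return c@m['pose'][:3,:3].T+m['pose'][:3,3]
def ray(n,u,v,z):
    m=arm.camera_model(n); r=m['pose'][:3,:3]@np.array([(u-m['cx'])/m['fx'],-(v-m['cy'])/m['fy'],-1]); o=m['pose'][:3,3]
    return o+r*(z-o[2])/r[2]
def proj(n,P):
    m=arm.camera_model(n); c=(np.asarray(P)-m['pose'][:3,3])@m['pose'][:3,:3]
    return np.stack([m['cx']+m['fx']*c[...,0]/-c[...,2], m['cy']+m['fy']*c[...,1]/c[...,2]],-1)
E
python3 - <<'E'
from h import *
for n,roi in(("top",(130,320,130,300)),("side",(190,335,160,285))):
    W=cloud(n,np.load(f"pics/{n}0.npy")); im=cv2.imread(f"pics/{n}0.png")
    M=np.zeros((384,512),bool); M[roi[2]:roi[3],roi[0]:roi[1]]=1
    c=M&(abs(W[...,2]-.09)<.006)
    k,l,st,_=cv2.connectedComponentsWithStats(c.astype(np.uint8)); i=1+np.argmax(st[1:,4]); P=W[l==i]
    r=cv2.minAreaRect((P[:,:2]*1000).astype(np.float32)); print(n,"cover",r,P[:,2].mean(), cv2.boxPoints(r).round(1).tolist())
    for nm,lo,hi in(("hi",.104,.135),):
        c=M&(W[...,2]>lo)&(W[...,2]<hi)
        k,l,st,ce=cv2.connectedComponentsWithStats(c.astype(np.uint8))
        for j in range(1,k):
            if st[j,4]>8: p=W[l==j]; print(nm,st[j],ce[j].round(1),p.mean(0).round(4),p.min(0).round(4),p.max(0).round(4))
    cv2.imwrite(f"pics/{n}0z.png",cv2.resize(im[roi[2]:roi[3],roi[0]:roi[1]],None,fx=4,fy=4,interpolation=cv2.INTER_CUBIC)[:600,:800])
    T=W[150:215,320:365] if n=="top" else W[140:190,290:318]
    p=T[T[...,2]>.09];print("glue",p.mean(0).round(3),p.max(0).round(3),p.min(0).round(3))
    T=W[235:280,80:135] if n=="top" else W[260:320,190:235]
    p=T[T[...,2]>.03];print("pot",p.mean(0).round(3),p.max(0).round(3),p.min(0).round(3))
E
```

```text
top cover ((546.0691528320312, 76.22138977050781), (238.4771728515625, 338.14752197265625), 19.561321258544922) 0.08969971421431412 [[377.1000061035156, 195.60000610351562], [490.29998779296875, -123.0], [715.0, -43.20000076293945], [601.7999877929688, 275.5]]
hi [233 153  33  33 394] [249.1 168.6] [0.6378 0.031  0.1077] [ 0.6017 -0.0041  0.1041] [0.6732 0.0665 0.1138]
hi [269 206  12  14  62] [274.2 213.3] [ 0.5382 -0.0265  0.1292] [ 0.5275 -0.0387  0.1068] [ 0.5536 -0.016   0.1349]
hi [171 233  19  18 174] [179.5 242.2] [0.4698 0.1706 0.111 ] [0.4535 0.1511 0.1041] [0.4901 0.1891 0.1175]
glue [ 0.626 -0.17   0.135] [0.665 0.024 1.149] [ 0.385 -0.206  0.09 ]
pot [0.434 0.33  0.094] [0.472 0.373 1.149] [0.385 0.024 0.03 ]
side cover ((544.2802124023438, 78.6141357421875), (239.98866271972656, 341.09722900390625), 20.10702133178711) 0.08955470335297647 [[373.0, 197.5], [490.20001220703125, -122.80000305175781], [715.5999755859375, -40.29999923706055], [598.2999877929688, 280.0]]
hi [240 174  25  17 165] [252.3 181.9] [0.6358 0.0355 0.1074] [ 0.6018 -0.0035  0.1041] [0.6722 0.0699 0.1109]
hi [287 178  10  13  83] [291.3 184.9] [ 0.5362 -0.0214  0.123 ] [ 0.5235 -0.0378  0.1066] [ 0.5544 -0.0131  0.1345]
hi [249 230  13  11  99] [255.1 234.4] [0.4668 0.1758 0.1104] [0.4539 0.1595 0.1041] [0.4835 0.1903 0.1167]
hi [207 261   4  10  29] [208.6 265.3] [0.4577 0.3266 0.1172] [0.4528 0.3224 0.1054] [0.4632 0.3298 0.1285]
hi [220 263   4  22  63] [221.6 273.6] [0.4159 0.3218 0.1205] [0.4003 0.3067 0.1047] [0.43   0.3367 0.1349]
hi [197 269   6  10  30] [199.2 273.8] [0.4498 0.3589 0.1199] [0.4469 0.3536 0.1053] [0.4536 0.3634 0.1338]
hi [205 280   4   5  16] [206.5 282.2] [0.4168 0.363  0.1232] [0.414  0.3603 0.1166] [0.4204 0.3664 0.1273]
glue [ 0.584 -0.114  0.117] [0.656 0.722 0.912] [-0.161 -0.203  0.09 ]
pot [0.426 0.34  0.078] [0.514 0.722 0.912] [-0.161  0.233  0.03 ]
```

View pics/top0z.png

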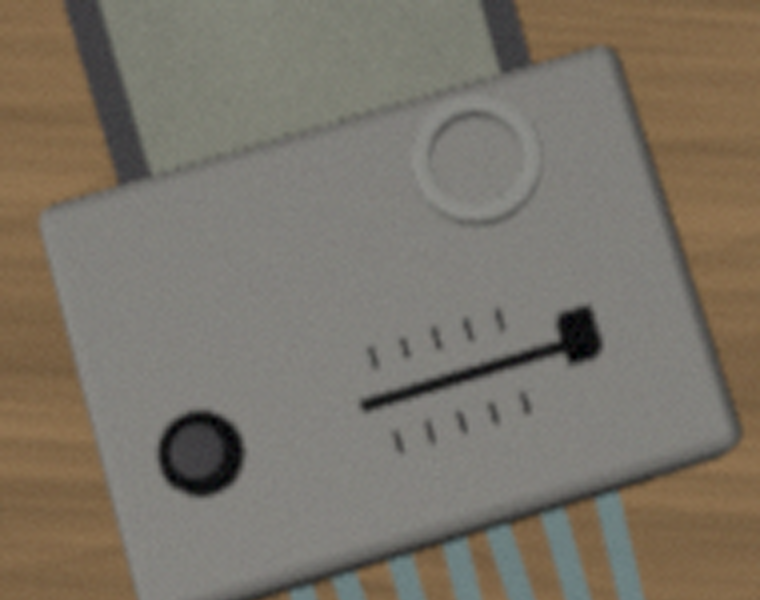

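View pics/side0z.png

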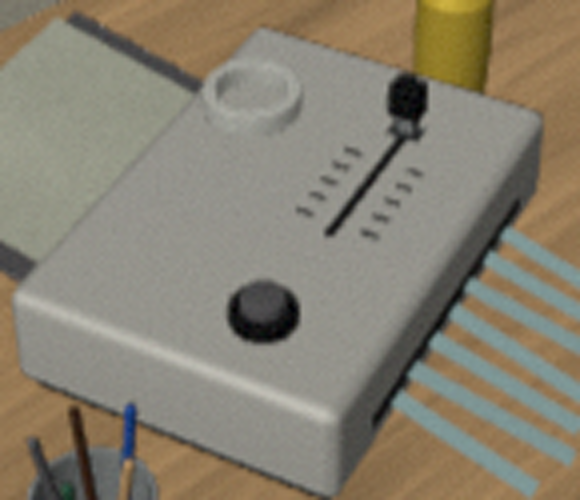

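```bash
python3 - <<'E'
from h import *
def dark(n,cx,cy,r,thr,z):
    g=cv2.cvtColor(cv2.imread(f"pics/{n}0.png"),cv2.COLOR_BGR2GRAY).astype(float)
    v,u=np.mgrid[:384,:512]; m=((u-cx)**2+(v-cy)**2<r*r); w=np.clip(thr-g,0,None)*m
    a=(w*u).sum()/w.sum(),(w*v).sum()/w.sum(); return np.array(a),ray(n,*a,z)
# button collar+button centroid in 'top' (z~.104), line marks from zoom
b,B=dark("top",180,243,14,100,.104); print("button top",b,B)
b2,B2=dark("side",256,238,13,80,.104); print("button side",b2,B2)
# marks zoom coords -> px  (zoom/4+offset-0.375)
L=lambda a,o:[((x+.5)/4-.5+o[0],(y+.5)/4-.5+o[1]) for x,y in a]
up=L([(502,320),(469,329),(437,338),(405,348),(374,357)],(130,130)); lo=L([(526,403),(494,412),(462,422),(430,432),(399,441)],(130,130))
P=np.array([(ray("top",*a,.09)+ray("top",*b,.09))/2 for a,b in zip(up,lo)]); print("marks top",P.round(4))
v=P[4]-P[0]; print("yaw",np.degrees(np.arctan2(-v[0],v[1])),"len",np.linalg.norm(v), )
up=L([(354,152),(341,166),(330,181),(317,196),(304,211)],(190,160)); lo=L([(418,174),(407,188),(395,203),(383,218),(370,234)],(190,160))
Q=np.array([(ray("side",*a,.09)+ray("side",*b,.09))/2 for a,b in zip(up,lo)]); print("marks side",Q.round(4))
v=Q[4]-Q[0]; print("yaw",np.degrees(np.arctan2(-v[0],v[1])),"len",np.linalg.norm(v))
for n in("top","side"):
    for C,y in(((.5455,.077),19.8),):
        c,s=np.cos(np.radians(y)),np.sin(np.radians(y)); R=np.array([[c,-s],[s,c]])
        f=lambda X,Y:np.array(C)+R@[X,Y]
        print("pred mark3",f(-.04,-.024),"btn",f(-.04,.115),"knob0",f(-.04,-.1))
        S=P if n=="top" else Q
        print(n,"marks in cutter frame mm",((S[:,:2]-C)@R*1000).round(1).tolist(), "button",((np.array([B,B2])[:,:2]-C)@R*1000).round(1).tolist())
# cap top centre z .138 : top px from zoom
for n,px in(("top",L([(579,334)],(130,130))[0]),("side",L([(408,80)],(190,160))[0])):
    K=ray(n,*px,.134 if n=="top" else .138); print(n,"knob",K,((K[:2]-C)@R*1000).round(1))
E
```

```text
button top [180.17855777 243.08832249] [0.46849963 0.16993143 0.104     ]
button side [255.76892324 239.63566098] [0.45681089 0.18250147 0.104     ]
marks top [[0.5279 0.006  0.09  ]
 [0.5221 0.0235 0.09  ]
 [0.5161 0.0406 0.09  ]
 [0.5098 0.0577 0.09  ]
 [0.5041 0.0743 0.09  ]]
yaw 19.219142799315666 len 0.07227898786729399
marks side [[0.5258 0.008  0.09  ]
 [0.5207 0.0247 0.09  ]
 [0.5146 0.0416 0.09  ]
 [0.5092 0.0586 0.09  ]
 [0.5038 0.076  0.09  ]]
yaw 17.949289101851797 len 0.07139610349710171
pred mark3 [0.51599448 0.04086934] btn [0.46890991 0.17165177] knob0 [ 0.54173856 -0.03063759]
top marks in cutter frame mm [[-40.6, -60.8], [-40.1, -42.4], [-40.0, -24.3], [-40.1, -6.1], [-39.9, 11.4]] button [[-41.0, 113.5], [-47.7, 129.3]]
pred mark3 [0.51599448 0.04086934] btn [0.46890991 0.17165177] knob0 [ 0.54173856 -0.03063759]
side marks in cutter frame mm [[-41.9, -58.2], [-41.1, -40.8], [-41.0, -22.9], [-40.4, -5.0], [-39.6, 13.2]] button [[-41.0, 113.5], [-47.7, 129.3]]
top knob [ 0.53800634 -0.02665159  0.134     ] [-42.2 -95. ]
side knob [ 0.53899601 -0.02481197  0.138     ] [-40.6 -93.6]
```

```bash
python3 -m pendant '[{"travel":[0,0,0],"delta_rot":[0,0,0],"jaw":0},{"travel":[-0.2,-0.3,0],"delta_rot":[0,0,-0.02],"jaw":0},{"travel":[0,0,0],"delta_rot":[0,0,-0.0459],"jaw":0},{"travel":[0,0,0],"delta_rot":[0,0,-0.0459],"jaw":0},{"travel":[0,0,0],"delta_rot":[0,0,-0.0459],"jaw":0},{"travel":[0,0,0],"delta_rot":[0,0,-0.0459],"jaw":0},{"travel":[0,0,0],"delta_rot":[0,0,-0.0459],"jaw":0},{"travel":[0,0,0],"delta_rot":[0,0,-0.0459],"jaw":0},{"travel":[0,0,0],"delta_rot":[0,0,-0.0459],"jaw":0},{"travel":[0,0,0],"delta_rot":[0,0,-0.0459],"jaw":0}]' 40
```

```text
clock: 1.1
ee_pos: [0.1919, -0.5315, 0.2385]
eef_rot: [-0.0, 1.0, -0.014, -0.0]
wrist_force: [0.5, 0.9, 0.6]
finger_gap: 0.0103
```

```bash
python3 -m pendant '[{"travel":[0.53,-0.74,0],"delta_rot":[0,0,0],"jaw":0},{"travel":[0.53,-0.74,0],"delta_rot":[0,0,0],"jaw":0},{"travel":[0.53,-0.74,0],"delta_rot":[0,0,0],"jaw":0},{"travel":[0.53,-0.74,0],"delta_rot":[0,0,0],"jaw":0},{"travel":[0.53,-0.74,0],"delta_rot":[0,0,0],"jaw":0},{"travel":[0.53,-0.74,0],"delta_rot":[0,0,0],"jaw":0},{"travel":[0.53,-0.74,0],"delta_rot":[0,0,0],"jaw":0},{"travel":[0,0,0],"delta_rot":[0,0,-0.0397],"jaw":0},{"travel":[0,0,0],"delta_rot":[0,0,-0.0397],"jaw":0},{"travel":[0,0,0],"delta_rot":[0,0,-0.0397],"jaw":0}]'
cat >> h.py <<'E'
C=np.array([.5455,.077]);YAW=np.radians(19.7)
R2=np.array([[np.cos(YAW),-np.sin(YAW)],[np.sin(YAW),np.cos(YAW)]])
def st():
    from scipy.spatial.transform import Rotation as Ro
    o=arm.get_obs(); w,x,y,z=o['eef_rot']; M=Ro.from_quat([x,y,z,w]).as_matrix()
    print("t",round(o['clock'],2),"pos",np.round(o['ee_pos'],4),"cutter mm",((o['ee_pos'][:2]-C)@R2*1000).round(1),"yaw",np.degrees(np.arctan2(M[1,0],M[0,0])).round(2),"tilt z",M[:,2].round(4),"F",np.round(o['wrist_force'],2),"F_cut",(o['wrist_force'][:2]@R2).round(2),"gap",round(o['finger_gap'],4))
E
python3 -c "
from h import *;st()"
```

```text
clock: 2.1
ee_pos: [0.3865, -0.2785, 0.2386]
eef_rot: [-0.0, 0.985, 0.172, -0.0]
wrist_force: [0.3, 1.4, 0.2]
finger_gap: 0.0005
t 2.1 pos [ 0.3865 -0.2785  0.2386] cutter mm [-269.5 -281.1] yaw 19.84 tilt z [-1.e-04  1.e-04 -1.e+00] F [0.33 1.38 0.2 ] F_cut [0.77 1.19] gap 0.0005
```

```bash
python3 -m pendant '[{"travel":[0.57,-0.36,0.06],"delta_rot":[0,0,0],"jaw":0},{"travel":[0.57,-0.36,0.06],"delta_rot":[0,0,0],"jaw":0},{"travel":[0.57,-0.36,0.06],"delta_rot":[0,0,0],"jaw":0},{"travel":[0.57,-0.36,0.06],"delta_rot":[0,0,0],"jaw":0},{"travel":[0.57,-0.36,0.06],"delta_rot":[0,0,0],"jaw":0},{"travel":[0.57,-0.36,0.06],"delta_rot":[0,0,0],"jaw":0},{"travel":[0.57,-0.36,0.06],"delta_rot":[0,0,0],"jaw":0},{"travel":[0.57,-0.36,0.06],"delta_rot":[0,0,0],"jaw":0},{"travel":[0,0,0],"delta_rot":[0,0,0],"jaw":0},{"travel":[0,0,0],"delta_rot":[0,0,0],"jaw":0}]'
python3 -c "
from h import *;st()
for n in('top','side'):
    p,d=arm.capture(n);cv2.imwrite(f'pics/{n}1.png',p[:,:,::-1])
    print(n,proj(n,arm.get_obs()['ee_pos']))
a=cv2.resize(cv2.imread('pics/side1.png')[130:290,180:340],None,fx=3.7,fy=3.7,interpolation=cv2.INTER_CUBIC);cv2.imwrite('pics/s1z.png',a)"
```

```text
clock: 3.1
ee_pos: [0.553, -0.067, 0.2143]
eef_rot: [-0.0, 0.985, 0.17, -0.001]
wrist_force: [0.0, -0.0, -0.4]
finger_gap: 0.0004
t 3.1 pos [ 0.553  -0.067   0.2143] cutter mm [ -41.5 -138.1] yaw 19.56 tilt z [-0.0011 -0.     -1.    ] F [ 0.04 -0.04 -0.41] F_cut [ 0.02 -0.05] gap 0.0004
top [298.08906733 200.51207071]
side [300.22292053 148.51784114]
```

View pics/s1z.png

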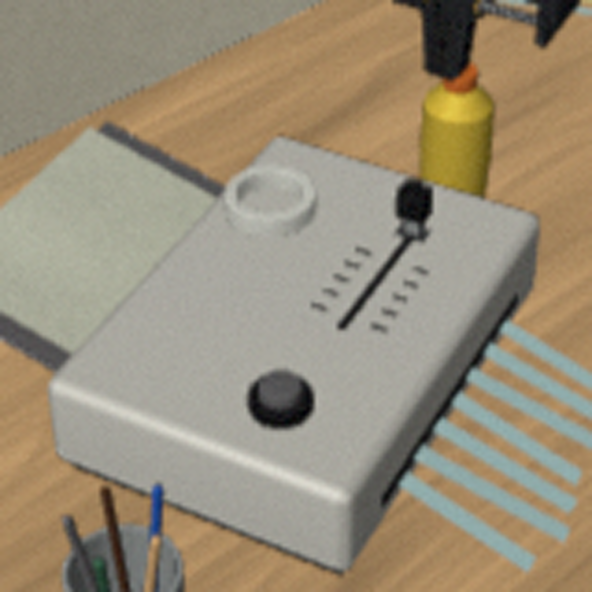

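View pics/top1.png

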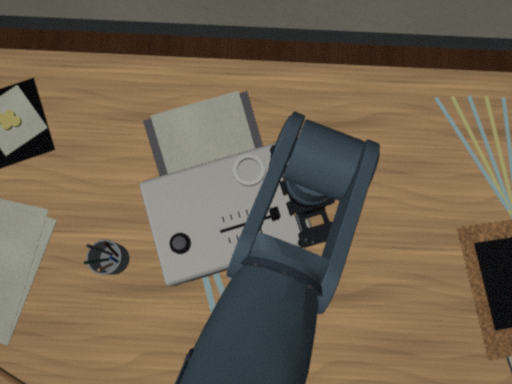

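```bash
python3 -m pendant '[{"travel":[0.03,0,0.4],"delta_rot":[0,0,0],"jaw":0},{"travel":[0,0,0.4],"delta_rot":[0,0,0],"jaw":0},{"travel":[0,0,0.4],"delta_rot":[0,0,0],"jaw":0},{"travel":[0,0,0.4],"delta_rot":[0,0,0],"jaw":0},{"travel":[0,0,0.2],"delta_rot":[0,0,0],"jaw":0},{"travel":[0,0,0.2],"delta_rot":[0,0,0],"jaw":0},{"travel":[0,-0.1,0],"delta_rot":[0,0,0],"jaw":0},{"travel":[0,-0.1,0],"delta_rot":[0,0,0],"jaw":0},{"travel":[0,-0.1,0],"delta_rot":[0,0,0],"jaw":0},{"travel":[0,0,0],"delta_rot":[0,0,0],"jaw":0}]'
python3 -c "
from h import *;st()
p,d=arm.capture('side');cv2.imwrite('pics/s2.png',p[:,:,::-1])
a=cv2.resize(p[130:230,240:340,::-1],None,fx=5.5,fy=5.5,interpolation=cv2.INTER_CUBIC);cv2.imwrite('pics/s2z.png',a)"
```

```text
clock: 4.2
ee_pos: [0.5498, -0.0521, 0.1155]
eef_rot: [0.0, 0.986, 0.169, 0.001]
wrist_force: [-0.0, -0.1, -0.4]
finger_gap: 0.0005
t 4.2 pos [ 0.5498 -0.0521  0.1155] cutter mm [ -39.4 -123. ] yaw 19.51 tilt z [ 1.1e-03 -2.0e-04 -1.0e+00] F [-0.03 -0.1  -0.36] F_cut [-0.06 -0.09] gap 0.0005
```

View pics/s2z.png

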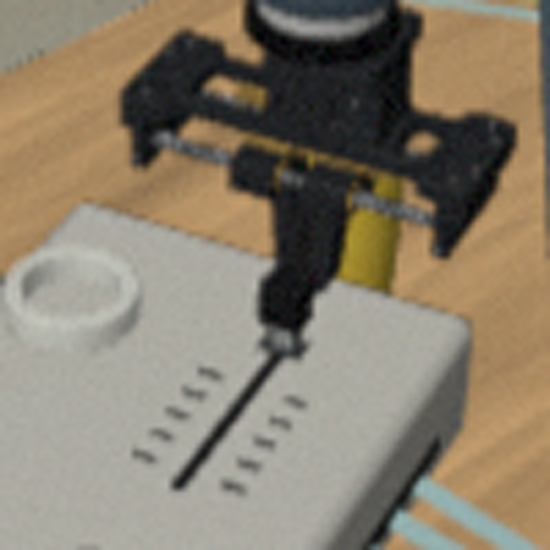

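```bash
python3 -m pendant '[{"travel":[0,-0.05,0],"delta_rot":[0,0,0],"jaw":0},{"travel":[0,-0.05,0],"delta_rot":[0,0,0],"jaw":0},{"travel":[0,-0.05,0],"delta_rot":[0,0,0],"jaw":0},{"travel":[0,-0.05,0],"delta_rot":[0,0,0],"jaw":0},{"travel":[0,-0.05,0],"delta_rot":[0,0,0],"jaw":0},{"travel":[0,-0.05,0],"delta_rot":[0,0,0],"jaw":0},{"travel":[0,-0.05,0],"delta_rot":[0,0,0],"jaw":0},{"travel":[0,-0.05,0],"delta_rot":[0,0,0],"jaw":0},{"travel":[0,-0.05,0],"delta_rot":[0,0,0],"jaw":0},{"travel":[0,-0.05,0],"delta_rot":[0,0,0],"jaw":0}]'
python3 -c "
from h import *;st()"
python3 -m pendant '[{"travel":[0,-0.05,0],"delta_rot":[0,0,0],"jaw":0},{"travel":[0,-0.05,0],"delta_rot":[0,0,0],"jaw":0},{"travel":[0,0,0],"delta_rot":[0,0,0],"jaw":0},{"travel":[0,0,0],"delta_rot":[0,0,0],"jaw":0},{"travel":[0,0,0],"delta_rot":[0,0,0],"jaw":0},{"travel":[0,0,0],"delta_rot":[0,0,0],"jaw":0},{"travel":[0,0,0],"delta_rot":[0,0,0],"jaw":0},{"travel":[0,0,0],"delta_rot":[0,0,0],"jaw":0},{"travel":[0,0,0],"delta_rot":[0,0,0],"jaw":0},{"travel":[0,0,0],"delta_rot":[0,0,0],"jaw":0}]'
python3 -c "
from h import *;st()
p,d=arm.capture('side');cv2.imwrite('pics/s3.png',p[:,:,::-1])
a=cv2.resize(p[130:230,240:340,::-1],None,fx=5.5,fy=5.5,interpolation=cv2.INTER_CUBIC);cv2.imwrite('pics/s3z.png',a)"
```

```text
clock: 5.25
ee_pos: [0.5413, -0.0291, 0.1148]
eef_rot: [0.0, 0.986, 0.169, -0.0]
wrist_force: [-0.1, -4.3, -0.0]
finger_gap: 0.0
t 5.25 pos [ 0.5413 -0.0291  0.1148] cutter mm [-39.8 -98.5] yaw 19.46 tilt z [-0.e+00 -1.e-04 -1.e+00] F [-0.08 -4.35 -0.02] F_cut [-1.54 -4.07] gap 0.0
clock: 6.25
ee_pos: [0.5396, -0.0245, 0.1147]
eef_rot: [-0.0, 0.986, 0.169, -0.0]
wrist_force: [-0.5, -1.4, 1.0]
finger_gap: 0.0003
t 6.25 pos [ 0.5396 -0.0245  0.1147] cutter mm [-39.7 -93.6] yaw 19.46 tilt z [-0.e+00  1.e-04 -1.e+00] F [-0.47 -1.37  0.98] F_cut [-0.9  -1.13] gap 0.0003
```

View pics/s3z.png

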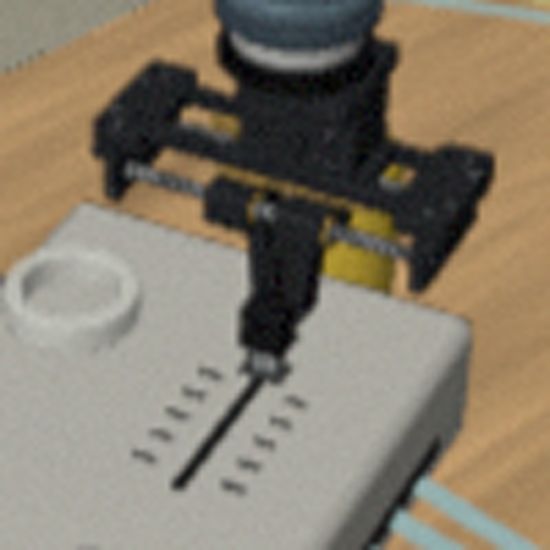

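```bash
python3 -m pendant '[{"travel":[0,-0.03,0],"delta_rot":[0,0,0],"jaw":0},{"travel":[0,-0.03,0],"delta_rot":[0,0,0],"jaw":0},{"travel":[0,-0.02,0],"delta_rot":[0,0,0],"jaw":0},{"travel":[0,-0.02,0],"delta_rot":[0,0,0],"jaw":0},{"travel":[0,0,0],"delta_rot":[0,0,0],"jaw":0},{"travel":[0,0,0],"delta_rot":[0,0,0],"jaw":0},{"travel":[0,0,0],"delta_rot":[0,0,0],"jaw":0},{"travel":[0,0,0],"delta_rot":[0,0,0],"jaw":0},{"travel":[0,0,0],"delta_rot":[0,0,0],"jaw":0},{"travel":[0,0,0],"delta_rot":[0,0,0],"jaw":0}]'
python3 -c "
from h import *;st()"
python3 -m pendant '[{"travel":[0,-0.02,0],"delta_rot":[0,0,0],"jaw":0},{"travel":[0,-0.02,0],"delta_rot":[0,0,0],"jaw":0},{"travel":[0,-0.02,0],"delta_rot":[0,0,0],"jaw":0},{"travel":[0,-0.02,0],"delta_rot":[0,0,0],"jaw":0},{"travel":[0,-0.02,0],"delta_rot":[0,0,0],"jaw":0},{"travel":[0,-0.02,0],"delta_rot":[0,0,0],"jaw":0},{"travel":[0,0,0],"delta_rot":[0,0,0],"jaw":0},{"travel":[0,0,0],"delta_rot":[0,0,0],"jaw":0},{"travel":[0,0,0],"delta_rot":[0,0,0],"jaw":0},{"travel":[0,0,0],"delta_rot":[0,0,0],"jaw":0}]'
python3 -c "
from h import *;st()
p,d=arm.capture('side');cv2.imwrite('pics/s4.png',p[:,:,::-1])
a=cv2.resize(p[130:230,240:340,::-1],None,fx=5.5,fy=5.5,interpolation=cv2.INTER_CUBIC);cv2.imwrite('pics/s4z.png',a)"
```

```text
clock: 7.3
ee_pos: [0.5379, -0.0197, 0.1147]
eef_rot: [-0.0, 0.986, 0.169, -0.0]
wrist_force: [-0.9, 0.8, -0.1]
finger_gap: 0.0005
t 7.3 pos [ 0.5379 -0.0197  0.1147] cutter mm [-39.7 -88.5] yaw 19.46 tilt z [-1.e-04  2.e-04 -1.e+00] F [-0.87  0.83 -0.1 ] F_cut [-0.54  1.07] gap 0.0005
clock: 8.3
ee_pos: [0.536, -0.0142, 0.1147]
eef_rot: [-0.0, 0.986, 0.169, -0.0]
wrist_force: [-0.8, 0.4, -0.6]
finger_gap: 0.0003
t 8.3 pos [ 0.536  -0.0142  0.1147] cutter mm [-39.7 -82.7] yaw 19.46 tilt z [-0.  0. -1.] F [-0.76  0.37 -0.61] F_cut [-0.59  0.61] gap 0.0003
```

View pics/s4z.png

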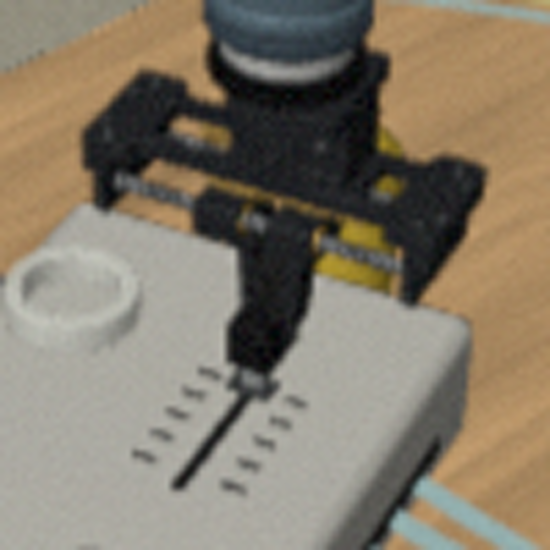

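```bash
python3 -m pendant '[{"travel":[0,-0.02,0],"delta_rot":[0,0,0],"jaw":0},{"travel":[0,-0.02,0],"delta_rot":[0,0,0],"jaw":0},{"travel":[0,0,0],"delta_rot":[0,0,0],"jaw":0},{"travel":[0,0,0],"delta_rot":[0,0,0],"jaw":0},{"travel":[0,0,0],"delta_rot":[0,0,0],"jaw":0},{"travel":[0,0,0],"delta_rot":[0,0,0],"jaw":0},{"travel":[0,0,0],"delta_rot":[0,0,0],"jaw":0},{"travel":[0,0,0],"delta_rot":[0,0,0],"jaw":0},{"travel":[0,0,0],"delta_rot":[0,0,0],"jaw":0},{"travel":[0,0,0],"delta_rot":[0,0,0],"jaw":0}]'
python3 -c "
from h import *;st()"
python3 -m pendant '[{"travel":[0,-0.02,0],"delta_rot":[0,0,0],"jaw":0},{"travel":[0,-0.02,0],"delta_rot":[0,0,0],"jaw":0},{"travel":[0,0,0],"delta_rot":[0,0,0],"jaw":0},{"travel":[0,0,0],"delta_rot":[0,0,0],"jaw":0},{"travel":[0,0,0],"delta_rot":[0,0,0],"jaw":0},{"travel":[0,0,0],"delta_rot":[0,0,0],"jaw":0},{"travel":[0,0,0],"delta_rot":[0,0,0],"jaw":0},{"travel":[0,0,0],"delta_rot":[0,0,0],"jaw":0},{"travel":[0,0,0],"delta_rot":[0,0,0],"jaw":0},{"travel":[0,0,0],"delta_rot":[0,0,0],"jaw":0}]'
python3 -c "
from h import *;st()"
python3 -m pendant '[{"travel":[0,-0.02,0],"delta_rot":[0,0,0],"jaw":0},{"travel":[0,-0.02,0],"delta_rot":[0,0,0],"jaw":0},{"travel":[0,0,0],"delta_rot":[0,0,0],"jaw":0},{"travel":[0,0,0],"delta_rot":[0,0,0],"jaw":0},{"travel":[0,0,0],"delta_rot":[0,0,0],"jaw":0},{"travel":[0,0,0],"delta_rot":[0,0,0],"jaw":0},{"travel":[0,0,0],"delta_rot":[0,0,0],"jaw":0},{"travel":[0,0,0],"delta_rot":[0,0,0],"jaw":0},{"travel":[0,0,0],"delta_rot":[0,0,0],"jaw":0},{"travel":[0,0,0],"delta_rot":[0,0,0],"jaw":0}]'
python3 -c "
from h import *;st()"
```

```text
clock: 9.35
ee_pos: [0.5353, -0.0123, 0.1147]
eef_rot: [-0.0, 0.986, 0.169, -0.0]
wrist_force: [0.2, -0.4, -0.2]
finger_gap: 0.0002
t 9.35 pos [ 0.5353 -0.0123  0.1147] cutter mm [-39.7 -80.7] yaw 19.45 tilt z [-0.  0. -1.] F [ 0.22 -0.35 -0.16] F_cut [ 0.08 -0.4 ] gap 0.0002
clock: 10.35
ee_pos: [0.5347, -0.0104, 0.1147]
eef_rot: [-0.0, 0.986, 0.169, 0.0]
wrist_force: [0.4, -0.2, -0.6]
finger_gap: 0.0006
t 10.35 pos [ 0.5347 -0.0104  0.1147] cutter mm [-39.7 -78.7] yaw 19.46 tilt z [ 0.  0. -1.] F [ 0.38 -0.23 -0.61] F_cut [ 0.28 -0.35] gap 0.0006
clock: 11.35
ee_pos: [0.5344, -0.0096, 0.1148]
eef_rot: [0.001, 0.986, 0.169, 0.0]
wrist_force: [1.2, -5.5, -2.4]
finger_gap: 0.0009
t 11.35 pos [ 0.5344 -0.0096  0.1148] cutter mm [-39.7 -77.8] yaw 19.45 tilt z [ 9.0e-04 -1.9e-03 -1.0e+00] F [ 1.24 -5.53 -2.42] F_cut [-0.7  -5.63] gap 0.0009
```

```bash
python3 -m pendant '[{"travel":[0,-0.025,0],"delta_rot":[0,0,0],"jaw":0},{"travel":[0,-0.025,0],"delta_rot":[0,0,0],"jaw":0},{"travel":[0,-0.025,0],"delta_rot":[0,0,0],"jaw":0},{"travel":[0,-0.025,0],"delta_rot":[0,0,0],"jaw":0},{"travel":[0,-0.025,0],"delta_rot":[0,0,0],"jaw":0},{"travel":[0,-0.025,0],"delta_rot":[0,0,0],"jaw":0},{"travel":[0,0,0],"delta_rot":[0,0,0],"jaw":0},{"travel":[0,0,0],"delta_rot":[0,0,0],"jaw":0},{"travel":[0,0,0],"delta_rot":[0,0,0],"jaw":0},{"travel":[0,0,0],"delta_rot":[0,0,0],"jaw":0}]'
python3 -c "
from h import *;st()"
python3 -m pendant '[{"travel":[0,-0.025,0],"delta_rot":[0,0,0],"jaw":0},{"travel":[0,-0.025,0],"delta_rot":[0,0,0],"jaw":0},{"travel":[0,-0.025,0],"delta_rot":[0,0,0],"jaw":0},{"travel":[0,-0.025,0],"delta_rot":[0,0,0],"jaw":0},{"travel":[0,0,0],"delta_rot":[0,0,0],"jaw":0},{"travel":[0,0,0],"delta_rot":[0,0,0],"jaw":0},{"travel":[0,0,0],"delta_rot":[0,0,0],"jaw":0},{"travel":[0,0,0],"delta_rot":[0,0,0],"jaw":0},{"travel":[0,0,0],"delta_rot":[0,0,0],"jaw":0},{"travel":[0,0,0],"delta_rot":[0,0,0],"jaw":0}]'
python3 -c "
from h import *;st()
p,d=arm.capture('side');cv2.imwrite('pics/s5.png',p[:,:,::-1])
a=cv2.resize(p[130:230,240:340,::-1],None,fx=5.5,fy=5.5,interpolation=cv2.INTER_CUBIC);cv2.imwrite('pics/s5z.png',a)"
```

```text
clock: 12.35
ee_pos: [0.5314, -0.0012, 0.1147]
eef_rot: [-0.0, 0.986, 0.169, -0.0]
wrist_force: [-0.8, 0.5, -1.2]
finger_gap: 0.0002
t 12.35 pos [ 0.5314 -0.0012  0.1147] cutter mm [-39.6 -68.9] yaw 19.47 tilt z [-2.e-04  3.e-04 -1.e+00] F [-0.8   0.49 -1.21] F_cut [-0.59  0.73] gap 0.0002
clock: 13.35
ee_pos: [0.5299, 0.0033, 0.1147]
eef_rot: [-0.0, 0.986, 0.169, 0.0]
wrist_force: [0.4, -0.5, -0.1]
finger_gap: 0.001
t 13.35 pos [0.5299 0.0033 0.1147] cutter mm [-39.6 -64.2] yaw 19.46 tilt z [ 1.e-04  0.e+00 -1.e+00] F [ 0.36 -0.53 -0.06] F_cut [ 0.16 -0.62] gap 0.001
```

View pics/s5z.png

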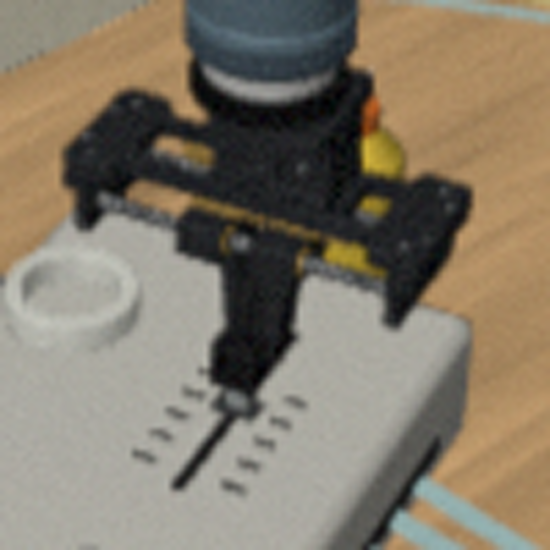

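```bash
python3 -m pendant '[{"travel":[0,-0.025,0],"delta_rot":[0,0,0],"jaw":0},{"travel":[0,-0.025,0],"delta_rot":[0,0,0],"jaw":0},{"travel":[0,-0.025,0],"delta_rot":[0,0,0],"jaw":0},{"travel":[0,-0.025,0],"delta_rot":[0,0,0],"jaw":0},{"travel":[0,-0.025,0],"delta_rot":[0,0,0],"jaw":0},{"travel":[0,-0.025,0],"delta_rot":[0,0,0],"jaw":0},{"travel":[0,-0.025,0],"delta_rot":[0,0,0],"jaw":0},{"travel":[0,-0.025,0],"delta_rot":[0,0,0],"jaw":0},{"travel":[0,-0.025,0],"delta_rot":[0,0,0],"jaw":0},{"travel":[0,0,0],"delta_rot":[0,0,0],"jaw":0}]'
python3 -c "
from h import *;st()"
python3 -m pendant '[{"travel":[0,-0.025,0],"delta_rot":[0,0,0],"jaw":0},{"travel":[0,-0.025,0],"delta_rot":[0,0,0],"jaw":0},{"travel":[0,-0.025,0],"delta_rot":[0,0,0],"jaw":0},{"travel":[0,-0.02,0],"delta_rot":[0,0,0],"jaw":0},{"travel":[0,0,0],"delta_rot":[0,0,0],"jaw":0},{"travel":[0,0,0],"delta_rot":[0,0,0],"jaw":0},{"travel":[0,0,0],"delta_rot":[0,0,0],"jaw":0},{"travel":[0,0,0],"delta_rot":[0,0,0],"jaw":0},{"travel":[0,0,0],"delta_rot":[0,0,0],"jaw":0},{"travel":[0,0,0],"delta_rot":[0,0,0],"jaw":0}]'
python3 -c "
from h import *;st()
p,d=arm.capture('side');cv2.imwrite('pics/s6.png',p[:,:,::-1])
a=cv2.resize(p[130:230,240:340,::-1],None,fx=5.5,fy=5.5,interpolation=cv2.INTER_CUBIC);cv2.imwrite('pics/s6z.png',a)"
```

```text
clock: 14.4
ee_pos: [0.526, 0.014, 0.1147]
eef_rot: [-0.0, 0.986, 0.169, -0.0]
wrist_force: [-0.2, -1.7, 0.5]
finger_gap: 0.0005
t 14.4 pos [0.526  0.014  0.1147] cutter mm [-39.6 -52.7] yaw 19.45 tilt z [-2.e-04  3.e-04 -1.e+00] F [-0.22 -1.71  0.47] F_cut [-0.79 -1.53] gap 0.0005
clock: 15.4
ee_pos: [0.5245, 0.0183, 0.1147]
eef_rot: [-0.0, 0.986, 0.169, 0.0]
wrist_force: [0.1, -0.0, -0.3]
finger_gap: 0.0002
t 15.4 pos [0.5245 0.0183 0.1147] cutter mm [-39.5 -48.2] yaw 19.45 tilt z [ 0.  0. -1.] F [ 0.11 -0.02 -0.34] F_cut [ 0.1  -0.05] gap 0.0002
```

View pics/s6z.png

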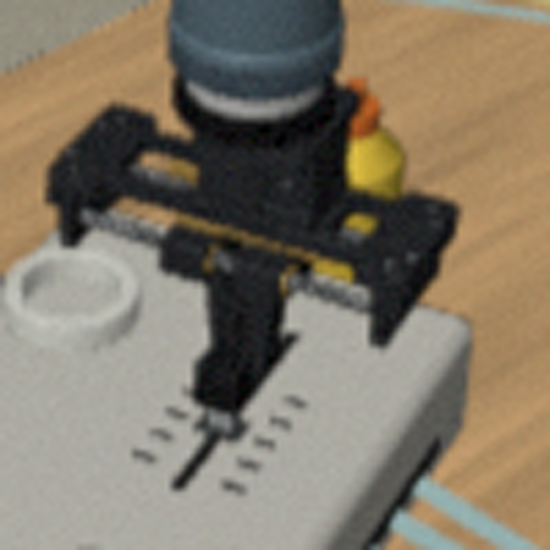

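```bash
python3 -m pendant '[{"travel":[0,0.1,0],"delta_rot":[0,0,0],"jaw":0},{"travel":[0,0.2,0],"delta_rot":[0,0,0],"jaw":0},{"travel":[0,0.1,0],"delta_rot":[0,0,0],"jaw":0},{"travel":[0,0,-0.3],"delta_rot":[0,0,0],"jaw":0},{"travel":[0,0,-0.4],"delta_rot":[0,0,0],"jaw":0},{"travel":[0,0,-0.4],"delta_rot":[0,0,0],"jaw":0},{"travel":[0,0,-0.4],"delta_rot":[0,0,0],"jaw":0},{"travel":[0,0,-0.3],"delta_rot":[0,0,0],"jaw":0},{"travel":[0,0,0],"delta_rot":[0,0,0],"jaw":0},{"travel":[0,0,0],"delta_rot":[0,0,0],"jaw":0}]'
python3 -c "
from h import *;st()
p,d=arm.capture('side');cv2.imwrite('pics/s7.png',p[:,:,::-1]);np.save('pics/s7.npy',d)
a=cv2.resize(p[150:250,220:320,::-1],None,fx=5.5,fy=5.5,interpolation=cv2.INTER_CUBIC);cv2.imwrite('pics/s7z.png',a)"
```

```text
clock: 16.45
ee_pos: [0.5312, -0.0009, 0.2045]
eef_rot: [0.0, 0.986, 0.169, 0.0]
wrist_force: [-0.8, 0.7, -0.2]
finger_gap: 0.0008
t 16.45 pos [ 0.5312 -0.0009  0.2045] cutter mm [-39.7 -68.5] yaw 19.43 tilt z [ 3.e-04 -1.e-04 -1.e+00] F [-0.77  0.66 -0.24] F_cut [-0.5   0.88] gap 0.0008
```

View pics/s7z.png

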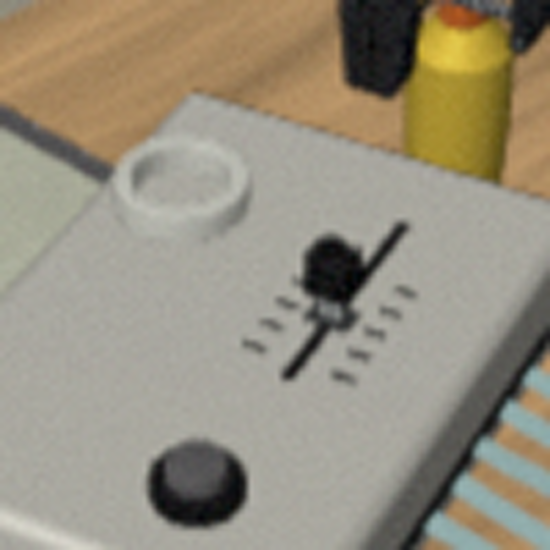

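```bash
python3 -m pendant '[{"travel":[0,-0.46,0],"delta_rot":[0,0,0],"jaw":0},{"travel":[0,-0.46,0],"delta_rot":[0,0,0],"jaw":0},{"travel":[0,-0.46,0],"delta_rot":[0,0,0],"jaw":0},{"travel":[0,-0.46,0],"delta_rot":[0,0,0],"jaw":0},{"travel":[0,-0.46,0],"delta_rot":[0,0,0],"jaw":0},{"travel":[0,-0.46,0],"delta_rot":[0,0,0],"jaw":0},{"travel":[0,-0.46,0],"delta_rot":[0,0,0],"jaw":0},{"travel":[0,-0.46,0],"delta_rot":[0,0,0],"jaw":0},{"travel":[0,0,0],"delta_rot":[0,0,0],"jaw":0},{"travel":[0,0,0],"delta_rot":[0,0,0],"jaw":0}]'
python3 -c "
from h import *;st()"
python3 -m pendant '[{"travel":[0,0,0.4],"delta_rot":[0,0,0],"jaw":0},{"travel":[0,0,0.4],"delta_rot":[0,0,0],"jaw":0},{"travel":[0,0,0.4],"delta_rot":[0,0,0],"jaw":0},{"travel":[0,0,0.3],"delta_rot":[0,0,0],"jaw":0},{"travel":[0,0,0.1],"delta_rot":[0,0,0],"jaw":0},{"travel":[0,0,0],"delta_rot":[0,0,0],"jaw":0},{"travel":[0,0,0],"delta_rot":[0,0,0],"jaw":0},{"travel":[0,0,0],"delta_rot":[0,0,0],"jaw":0},{"travel":[0,0,0],"delta_rot":[0,0,0],"jaw":0},{"travel":[0,0,0],"delta_rot":[0,0,0],"jaw":0}]'
python3 -c "
from h import *;st()
p,d=arm.capture('side');cv2.imwrite('pics/s8.png',p[:,:,::-1])
a=cv2.resize(p[150:250,200:300,::-1],None,fx=5.5,fy=5.5,interpolation=cv2.INTER_CUBIC);cv2.imwrite('pics/s8z.png',a)"
```

```text
clock: 17.5
ee_pos: [0.4694, 0.1728, 0.2037]
eef_rot: [0.0, 0.986, 0.17, -0.001]
wrist_force: [0.1, -0.6, 0.7]
finger_gap: 0.0005
t 17.5 pos [0.4694 0.1728 0.2037] cutter mm [-39.3 115.9] yaw 19.53 tilt z [-1.5e-03 -6.0e-04 -1.0e+00] F [ 0.09 -0.56  0.7 ] F_cut [-0.1  -0.56] gap 0.0005
clock: 18.5
ee_pos: [0.4702, 0.1731, 0.1253]
eef_rot: [0.0, 0.986, 0.169, 0.001]
wrist_force: [-0.0, -0.2, -0.6]
finger_gap: 0.0006
t 18.5 pos [0.4702 0.1731 0.1253] cutter mm [-38.5 115.8] yaw 19.47 tilt z [ 1.1e-03  1.0e-04 -1.0e+00] F [-0.05 -0.21 -0.56] F_cut [-0.11 -0.18] gap 0.0006
```

View pics/s8z.png

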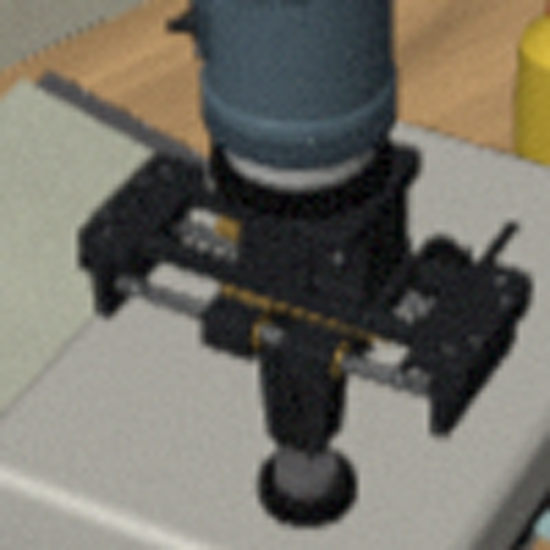

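```bash
python3 -m pendant '[{"travel":[0,0,0.06],"delta_rot":[0,0,0],"jaw":0},{"travel":[0,0,0.06],"delta_rot":[0,0,0],"jaw":0},{"travel":[0,0,0.06],"delta_rot":[0,0,0],"jaw":0},{"travel":[0,0,0.06],"delta_rot":[0,0,0],"jaw":0},{"travel":[0,0,0.04],"delta_rot":[0,0,0],"jaw":0},{"travel":[0,0,0.04],"delta_rot":[0,0,0],"jaw":0},{"travel":[0,0,0.04],"delta_rot":[0,0,0],"jaw":0},{"travel":[0,0,0.02],"delta_rot":[0,0,0],"jaw":0},{"travel":[0,0,0],"delta_rot":[0,0,0],"jaw":0},{"travel":[0,0,0],"delta_rot":[0,0,0],"jaw":0}]'
python3 -c "
from h import *;st()"
```

```text
clock: 19.55
ee_pos: [0.4698, 0.173, 0.1064]
eef_rot: [0.0, 0.986, 0.169, -0.0]
wrist_force: [-5.3, -1.4, 7.9]
finger_gap: 0.0003
t 19.55 pos [0.4698 0.173  0.1064] cutter mm [-38.9 115.9] yaw 19.47 tilt z [-3.e-04 -2.e-04 -1.e+00] F [-5.3  -1.36  7.93] F_cut [-5.45  0.5 ] gap 0.0003
```

```bash
python3 -m pendant '[{"travel":[0,0,0.02],"delta_rot":[0,0,0],"jaw":0},{"travel":[0,0,0.02],"delta_rot":[0,0,0],"jaw":0},{"travel":[0,0,0],"delta_rot":[0,0,0],"jaw":0},{"travel":[0,0,0],"delta_rot":[0,0,0],"jaw":0},{"travel":[0,0,0],"delta_rot":[0,0,0],"jaw":0},{"travel":[0,0,0],"delta_rot":[0,0,0],"jaw":0},{"travel":[0,0,0],"delta_rot":[0,0,0],"jaw":0},{"travel":[0,0,0],"delta_rot":[0,0,0],"jaw":0},{"travel":[0,0,0],"delta_rot":[0,0,0],"jaw":0},{"travel":[0,0,0],"delta_rot":[0,0,0],"jaw":0}]'
python3 -c "
from h import *;st()"
```

```text
clock: 20.55
ee_pos: [0.4699, 0.173, 0.1061]
eef_rot: [0.0, 0.986, 0.169, -0.0]
wrist_force: [-11.8, -2.4, 25.0]
finger_gap: 0.0006
t 20.55 pos [0.4699 0.173  0.1061] cutter mm [-38.8 115.9] yaw 19.49 tilt z [-2.e-04 -4.e-04 -1.e+00] F [-11.8   -2.42  25.01] F_cut [-11.92   1.7 ] gap 0.0006
```

Hard stop: 25 N and no further travel, so the button is fully down. Now I release and move clear.

```bash
python3 -m pendant '[{"travel":[0,0,-0.05],"delta_rot":[0,0,0],"jaw":0},{"travel":[0,0,-0.1],"delta_rot":[0,0,0],"jaw":0},{"travel":[0,0,-0.2],"delta_rot":[0,0,0],"jaw":0},{"travel":[0,0,-0.4],"delta_rot":[0,0,0],"jaw":0},{"travel":[0,0,-0.5],"delta_rot":[0,0,0],"jaw":0},{"travel":[0,0,-0.5],"delta_rot":[0,0,0],"jaw":0},{"travel":[0,0,-0.5],"delta_rot":[0,0,0],"jaw":0},{"travel":[-0.6,0,-0.3],"delta_rot":[0,0,0],"jaw":0},{"travel":[-0.6,0,0],"delta_rot":[0,0,0],"jaw":0},{"travel":[-0.4,0,0],"delta_rot":[0,0,0],"jaw":0}]'
python3 -m pendant '[{"travel":[-0.4,0,0],"delta_rot":[0,0,0],"jaw":0},{"travel":[0,0,0],"delta_rot":[0,0,0],"jaw":0},{"travel":[0,0,0],"delta_rot":[0,0,0],"jaw":0},{"travel":[0,0,0],"delta_rot":[0,0,0],"jaw":0},{"travel":[0,0,0],"delta_rot":[0,0,0],"jaw":0},{"travel":[0,0,0],"delta_rot":[0,0,0],"jaw":0},{"travel":[0,0,0],"delta_rot":[0,0,0],"jaw":0},{"travel":[0,0,0],"delta_rot":[0,0,0],"jaw":0},{"travel":[0,0,0],"delta_rot":[0,0,0],"jaw":0},{"travel":[0,0,0],"delta_rot":[0,0,0],"jaw":0}]'
python3 -c "
from h import *;st()
for n in('side','top'):
    p,d=arm.capture(n);cv2.imwrite(f'pics/{n}9.png',p[:,:,::-1])
    W=cloud(n,d)
    q=W[...,:2]-(C+R2@[-.04,.115]);m=(np.hypot(q[...,0],q[...,1])<.010)&(W[...,2]<.13);print(n,'button z',np.median(W[m][:,2]) if m.any() else None)
    c=(W[...,:2]-C)@R2; m=(abs(c[...,0]+.04)<.02)&(c[...,1]>-.12)&(c[...,1]<.05)&(W[...,2]>.126)&(W[...,2]<.142)
    if m.any(): print(n,'knob cutter',(c[m].mean(0)*1000).round(1))
a=cv2.resize(cv2.imread('pics/side9.png')[140:260,190:340],None,fx=5,fy=5,interpolation=cv2.INTER_CUBIC);cv2.imwrite('pics/s9z.png',a)"
```

```text
clock: 21.55
ee_pos: [0.3934, 0.146, 0.2319]
eef_rot: [0.0, 0.986, 0.169, 0.001]
wrist_force: [-0.3, -0.6, -0.7]
finger_gap: -0.0
clock: 22.55
ee_pos: [0.3756, 0.1397, 0.2312]
eef_rot: [0.0, 0.986, 0.169, -0.0]
wrist_force: [-0.8, 0.3, -0.1]
finger_gap: 0.0004
t 22.55 pos [0.3756 0.1397 0.2312] cutter mm [-138.8  116.3] yaw 19.46 tilt z [-1.e-04 -0.e+00 -1.e+00] F [-0.76  0.27 -0.13] F_cut [-0.62  0.51] gap 0.0004
side button z 0.11148985686554352
side knob cutter [-41.4 -19.6]
top button z None
top knob cutter [-40.  -24.6]
```

View pics/s9z.png

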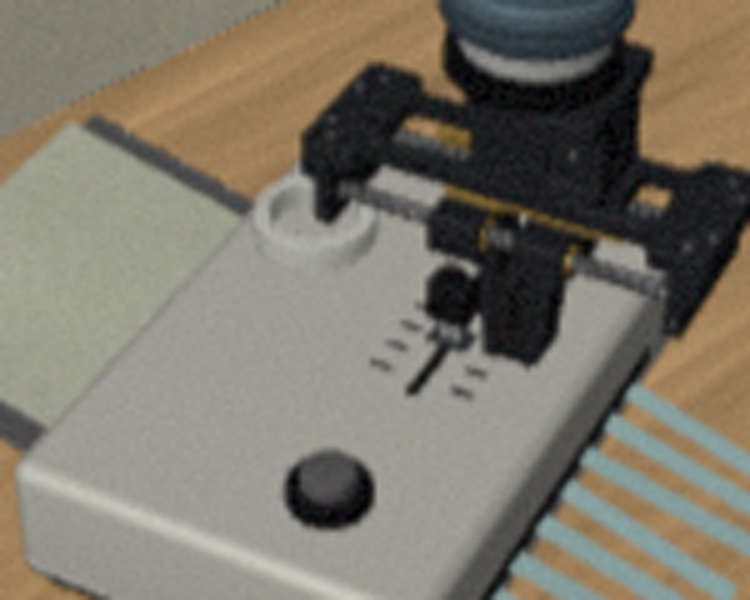

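View pics/top9.png

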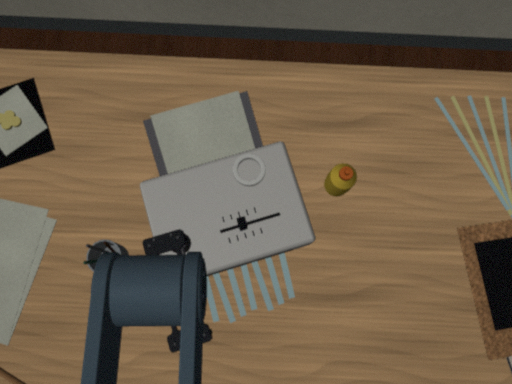

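The top view puts the knob at (242,223), at the middle pair of index lines, or -24.6 mm against a nominal -24. The button is up (z 0.1115 m). The tape (249,170) and glue (341,179) haven't moved. The arm partly hides the pot at (107,255).

```bash
python3 -c "
from workcell import arm
print(arm.hand_in())"
```

```text
the job is handed in; nothing more can be done
None
```

The lever is in its third click, and the start button was pressed fully down and has come back up. I handed the job in at about 22.7 s.

- **Lever:** I pushed the knob from the parked side with the shut fingertips, one click at a time, checking each click in the side picture. In the last top view the knob centre is at y = -24.6 mm, against -24 mm for the third notch (travel about 0.075 m). The side view gave a rougher -19.6 mm, because that camera sees only part of the knob. In the side picture, though, the lever's base lines up with the third pair of index lines.
- **Button:** I pressed until it stopped moving, with the fingertips at z = 0.106 m. The upward force at that point was 25 N, with about 12 N sideways. After release its top measured 0.1115 m (0.112 m when up).
- **Bystanders:** The glue bottle and tape roll are at the same pixels as at the start. The arm partly hid the pencil pot in the last top view, so I only checked that it looked to be in the same place; the gripper never came close to it.

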